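Unclamp a flange from the spring-jaw fixture and slide it out

ROBOT

A 6-joint arm with a two-finger parallel gripper is mounted at the origin on a cart in front of the work surface, level with it; the furniture and walls round the work are solid. World frame = base frame: x ahead of the robot, y to its left, z up, the work surface at z = 0. Lengths are in m, angles in degrees, forces in N, time in s.
With the tool pointing down it reaches from about 0.325 to 0.775 m from the base axis. Payload 9.3 kg.
Tool frame: the origin (TCP) lies midway between the tips of the shut fingers; the grasp point (between the pads) lies 19 mm behind it; z points along the fingers, y is the line along which they close (so a half turn about z gives the same grasp; the last joint's range is limited). The gripper opens to 85 mm and grips with 20 to 120 N. Pads are 22 mm wide; open, the fingers measure 114 mm over their backs; the gripper's body (76 mm by 85 mm) begins 54 mm behind the grasp point. The pads swing forward as they close: fully open they stand 13 mm farther back than shut.
Start: joints at [-75.55, 14.817, 1.232, 76.415, 0, 81.257], TCP at [0.217, -0.506, 0.231] pointing down, gripper open.
Joint ranges: [-174.27, 174.27], [-52.1, 104.24], [-59.71, 78.15], [-110.17, 111.67], [-87.03, 83.33], [-180, 180]. Speed limits (degrees/s): [127.2, 127.2, 159.86, 180, 180, 180].

INTERFACE

Orientations are given as a 3x3 rotation matrix whose columns are the frame's x, y, z axes.
In Python, from bench import bot gives the robot as it stands. The module is installed in compiled form; this text tells all that it offers.
- The arm moves only by the tool apply_moves, never from a script. Its argument "steps" is a list of rows, each a list of 3 entries, a list of its own where there are three numbers: the closure, from -1 (fully open) to 1 (shut), then the shift along the tool's x, y, z scaled (see below), then the turn, a rotation vector about the tool's x, y, z scaled (see below). A call has 1 to 20 rows; each row is the pose to reach, as a shift and turn from the pose commanded when the call began, along the tool's axes at that moment, turning the shorter way round; what a row does not reach only later rows make up. The controller multiplies each number of a shift by 0.5 m and each number of a turn by 180 degrees. A row lasts 1/10 s, in which the tool goes at most 50 mm and 8.59 degrees, less where a joint would pass 70% of its speed; a pose out of reach is approached as far as the arm can. A call with a number of a shift or a turn outside -1 to 1 is refused whole. A call with a gripper value outside its range is refused whole. The fingers move at their own pace and stop on an object; "grip_force" is the grip in N (left out, the last holds). Time passes only in rows, so rows that repeat a pose let the fingers close. It gives the time, the measured TCP pose, the force, the opening and the grip force at its end, in the units of the state.
- bot.sense(): the state, without advancing time (a new reading comes with each control period).
- bot.camera(name): name is "side" or "top" or "wrist"; returns a dict with "pixels" (400x640x3 uint8, blue, green, red), "vfov" (degrees; the focal length in pixels is half the picture's height over the tangent of half this angle, whatever the lens; pixels are square), "cx", "cy" (the principal point, pixels), "world_to_cam" (4x4, takes a point from world to camera coordinates); the wrist camera has in their place "T_tool_cam" (4x4, takes a point from camera to tool coordinates, whose origin is the TCP and whose axes are the flange's). Camera axes: x right, y down, z forward; pixel columns grow to the right and rows downward; lengths in m; the calibration is good to about 2 mm. A picture is of the moment at which its call begins: read the wrist's pose just before it. There is no depth.
- bot.sign_off(): hands the job in; it is judged then, once.
The state is a dict: "clock": time; "joint_pos": joint angles; "joint_vel": joint speeds; "joint_torque": joint torques, N m; "eef_pos": TCP position; "ee_rot": TCP orientation; "wrist_force": force on the tool from outside, world axes, zero at the start; "ft_torque": the same for the moment, N m; "finger_gap": finger opening in m; "grasp_force": force on a finger pad.
Only numpy, scipy, OpenCV 4.12 (cv2) and the standard library are available. Lean on these libraries where they do the work, as an engineer would, in place of code of your own. Each camera call takes 0.05 s, during which the arm holds its last target. There are 200 camera calls.

TASK

The drilled pipe flange is finished: push the fixture's spring jaw back past its stop pin and let it go, so that it comes back on to the dropped pin and stays latched open at mid travel. Then push the flange endways along the bed, away from the locating pin, until it is wholly clear of the jaw but still lies flat on the bed between fence and guide rail. Lift nothing, and leave the loose things around the fixture where they are.

Things in the scene. Friction and masses are not known exactly. Their poses are not given: they have to be found in the camera images.
- fixture: Grey steel holding fixture fixed to the bench. Origin on the bench under the centre of the clamped flange's place; x towards the jaw (roughly away from the robot), y towards the open outfeed end, z up. Bed top 18 mm above the bench, x -85 to +95, y -85 to +150 mm. Steel fence on the robot's side: inner face x -64, 10 mm high above the bed, y -62 to +142. The flange leaves along +y.
- locating_pin (a point): Top of the steel locating pin, 12 mm thick, 15 mm high above the bed, fixed in the fixture at x -42, y -57 mm beside the fence. It stops the flange towards -y; the rest of that end of the bed is open, so a finger can come down there behind the flange.
- outfeed (a point): Point on the bed's top at fixture x 0, y +100 mm: a good final place for the flange's centre. Guide rail on the jaw's side of this outfeed: inner face at x +78, 10 mm high above the bed, y +43 to +141. The bed ends at y +150 with no stop.
- jaw (a joint): Spring jaw, slides along the fixture's x (m): about 0 = closed on the flange, grows as pushed back to +x. Past 0.010 the stop pin drops into its slide's notch; let go, it returns on to the pin and stays at 0.010. Hard end at 0.020. Pushed less, it springs shut. Spring force towards -x 8 N at 0, 12 N at 0.020. Jaw block y -25 to +25 mm, top 24 mm above the bed, face at x 64 mm when closed.
- jaw_push (a point): Middle of the front face (looks to -x, over the flange) of the upright steel push plate on the jaw, 73 mm above the bench, at fixture x 70 mm when the jaw is closed. The plate is 46 mm wide along y, 8 mm thick, from 42 to 98 mm above the bench, and moves with the jaw. Push it towards +x of the fixture.
- stop_pin (a joint): Sprung stop pin in the bridge over the slide (m): 0 = up, riding on the slide; -0.006 = dropped into the notch, jaw latched. It drops by itself.
- pin_knob (a point): Top of the stop pin's black knob (18 mm across), 85 mm above the bench when the pin is up, 79 mm when it has dropped. It stands on a bridge over the slide, at fixture x 110 mm, y 0; behind it an end block and spring cap reach to x 173, 48 mm high at most.
- flange: Rusty round steel pipe flange, 129 mm across, rim 14 mm thick; hub on top 70 mm across, to 30 mm above its underside. About 0.9 kg. Origin at the centre of its underside, z up. It starts on the bed over the fixture's origin, clamped between fence and jaw, all but touching the locating pin. Push it at its rim.
- drill_chuck: Dark steel drill chuck standing on the bench, 43 mm thick, 58 mm high, origin under its centre. Loose bystander.
- big_nut: Rusty M24 nut on the bench, 41 x 36 x 19 mm, origin under its centre. Loose bystander.
- offcut: Rusty angle-iron offcut standing on end on the bench, 40 x 40 x 45 mm, origin under its centre. Loose bystander.
There are look-alikes about, which are no part of the job. What is shaped like the flange but green is not meant.

How it is judged (in metres and radians):
On the way:
1. the jaw has been pushed back and let go, and rests latched on the dropped pin with nothing touched by the fingers, the flange still in its place (value of joint jaw between 0.0075 and 0.0117 m and value of joint stop_pin below -0.0045 m and contact force between the fingers and anything else below 0.3 N and y of flange in the frame of fixture below 0.02 m), for 0.2 s.
At the end, for the whole second after the job is handed in: The jaw stands latched on the dropped stop pin (joint 0.0075 to 0.0117 m); the flange lies flat and still on the bed between fence and guide rail, its centre 90.5 to 150 mm along +y of the fixture from where it was clamped, so clear of the jaw; bystanders within 20 mm of their places (value of joint jaw between 0.0075 and 0.0117 m and value of joint stop_pin below -0.0045 m and y of flange in the frame of fixture between 0.0905 and 0.15 m and x of flange in the frame of fixture between -0.005 and 0.02 m and z of flange in the frame of fixture between 0.014 and 0.022 m and angle between flange's own z axis and vertical below 0.06 rad and linear speed of flange below 0.01 m/s and distance of each of drill_chuck, big_nut, offcut from where it was at the start of the episode below 0.02 m); the robot touches nothing.
It fails at once if the flange is lifted or tipped (z of flange in the frame of fixture above 0.028 m or angle between flange's own z axis and vertical above 0.25 rad).
It fails at once if a bystander is knocked away or lifted (distance of any of drill_chuck, big_nut, offcut from where it was at the start of the episode above 0.03 m).
It also fails if it takes over 43 s, if anything falls off the work surface, if the arm or the gripper's body presses on something with over 40 N, if the wrist force passes 120 N, or if a joint passes its speed limit or range.

## Working session

There is one attempt and no reset: what is moved stays moved. The work goes in short steps, Python scripts to look and compute and a tool call to move; the robot and the scene stay as the last step left them, time stands still between calls to the robot, and variables do not carry over. Pictures are saved under pics/ and viewed, at most 10 in all, crops included, and the job is handed in when it is done.

Besides the shell and the picture viewer there is one more tool, called after "Call:" as name(argument=value, ...) on one line, values as JSON. apply_moves: Moves the arm, as the interface text tells. Shifts and turns lie within -1 to 1; 1 stands for 0.5 m of shift or 180 degrees of turn. Its arguments: {"type":"object","properties":{"steps":{"type":"array","items":{"type":"array"}},"grip_force":{"type":"number"}},"required":["steps"]}

```bash
mkdir -p pics; python3 - <<'E'
from bench import bot
import cv2,pickle,numpy as np
s=bot.sense(); print({k:np.round(v,3).tolist() for k,v in s.items()})
d={}
for n in("side","top"):
    c=bot.camera(n); d[n]=c; cv2.imwrite(f"pics/{n}0.png",c["pixels"]); print(n,c["vfov"],c["cx"],c["cy"],np.round(c["world_to_cam"],3).tolist())
pickle.dump(d,open("c0.pkl","wb"))
E
```

```text
{'clock': 0.0, 'joint_pos': [-75.55, 14.852, 1.189, 76.415, -0.001, 81.258], 'joint_vel': [-0.03, 0.069, -0.027, 0.02, 0.102, -0.047], 'joint_torque': [0.0, -55.565, 34.452, 0.014, -0.0, 0.0], 'eef_pos': [0.217, -0.505, 0.231], 'ee_rot': [[0.919, 0.394, -0.0], [0.394, -0.919, 0.001], [0.0, -0.001, -1.0]], 'wrist_force': [-0.305, 0.565, -0.127], 'ft_torque': [0.024, 0.005, -0.028], 'grasp_force': 0.0, 'finger_gap': 0.085}
side 43.69534255570916 319.34875370865814 196.97891858790518 [[-0.811, -0.584, -0.022, 0.322], [-0.314, 0.467, -0.826, 0.321], [0.493, -0.663, -0.563, 0.705], [0.0, 0.0, 0.0, 1.0]]
top 43.564632931755966 316.9000752915135 198.44562079773667 [[-0.02, -1.0, -0.004, -0.179], [-0.991, 0.02, -0.13, 0.527], [0.13, 0.001, -0.992, 1.129], [0.0, 0.0, 0.0, 1.0]]
```

View pics/side0.png

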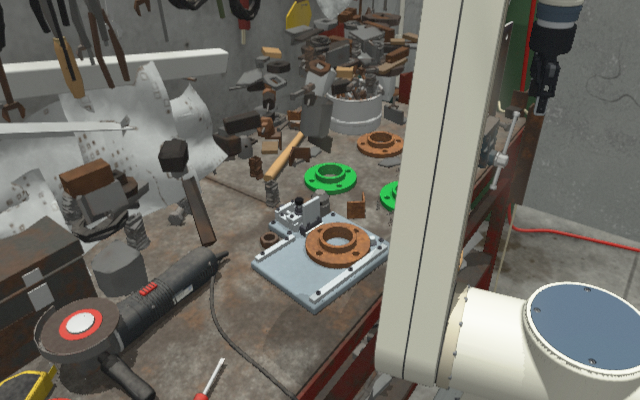

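View pics/top0.png

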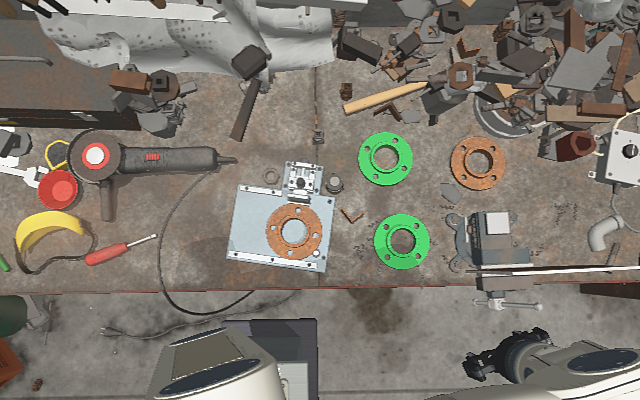

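Rusty, flange-shaped parts in the top view: (294,231), clamped on the grey fixture, and (478,162), loose. There are also green ones at (385,158) and (402,240). The one at (294,231) is meant, because it lies between fence and jaw. I'll confirm with an enlarged crop.

```bash
python3 - <<'E'
import cv2,pickle
d=pickle.load(open("c0.pkl","rb"))
cv2.imwrite("pics/crop.png",cv2.resize(d["top"]["pixels"][150:280,215:375],None,fx=4.6,fy=4.6,interpolation=cv2.INTER_CUBIC))
E
```

```text
(no output)
```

View pics/crop.png

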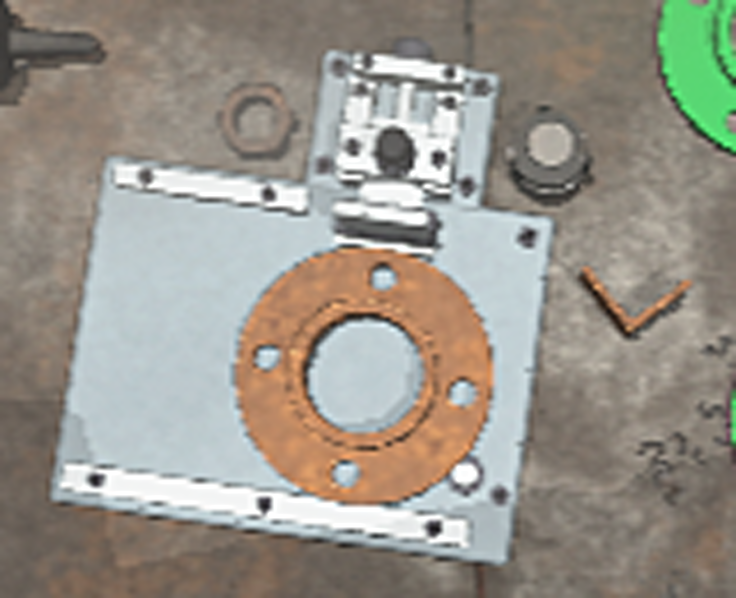

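The crop confirms the rusty flange on the fixture at crop (365,375). Locating pin is at (465,475), knob at (394,150). The bed corners are (108,157), (52,500), (508,562) and (553,215). The bystanders are the nut at (257,120), the chuck at (548,150) and the offcut at (632,305). I'll fit the fixture pose from these points.

```bash
cat > h.py <<'E'
import numpy as np
def K(c):
    f=200/np.tan(np.radians(c["vfov"]/2)); return np.array([[f,0,c["cx"]],[0,f,c["cy"]],[0,0,1]])
def proj(c,P):
    P=np.atleast_2d(P); q=(c["world_to_cam"]@np.c_[P,np.ones(len(P))].T)[:3]; q=K(c)@q; return (q[:2]/q[2]).T
def ray(c,uv,z):
    W=np.linalg.inv(c["world_to_cam"]); d=W[:3,:3]@np.linalg.inv(K(c))@[*uv,1]; o=W[:3,3]; return o+d*(z-o[2])/d[2]
def fix(p,F):
    x,y,t=p; R=np.array([[np.cos(t),-np.sin(t),0],[np.sin(t),np.cos(t),0],[0,0,1]]); return np.atleast_2d(F)@R.T+[x,y,0]
E
python3 - <<'E'
import pickle,numpy as np
from scipy.optimize import least_squares
from h import *
d=pickle.load(open("c0.pkl","rb")); c=d["top"]
uv=(np.array([[108,157],[52,500],[508,562],[553,215],[465,473],[394,148]])+.5)/4.6-.5+[215,150]
F=np.array([[95,150,18],[-85,150,18],[-85,-85,18],[95,-85,18],[-42,-57,33],[110,0,85]])/1e3
r=least_squares(lambda p:(proj(c,fix(p,F))-uv).ravel(),[.3,-.15,-.1],x_scale=[.1,.1,.1])
print(r.x,np.degrees(r.x[2]),r.fun.reshape(-1,2).round(2).tolist())
np.save("fix.npy",r.x)
for n,q,z in(("nut",(257,120),.019),("chuck",(548,140),.058),("offcut",(632,305),.03),("flange",(365,375),.048)):
    w=ray(c,(np.array(q)+.5)/4.6-.5+[215,150],z); t=r.x[2]; R=np.array([[np.cos(t),-np.sin(t)],[np.sin(t),np.cos(t)]])
    print(n,w.round(3),"fix",((w[:2]-r.x[:2])@R).round(3))
s=d["side"]; print(proj(s,fix(r.x,F)).round(1).tolist())
print("approach points",fix(r.x,np.array([[40,0,73],[90,0,73],[-20,-80,30],[-20,30,30]])/1e3).round(4).tolist())
E
```

```text
[ 0.44894967 -0.13536895 -0.15687276] -8.98814696707377 [[-0.73, -0.71], [-0.71, 0.59], [0.49, 1.07], [0.95, 0.05], [0.34, 0.08], [-0.34, -1.14]]
nut [ 0.582 -0.081  0.019] fix [0.123 0.075]
chuck [ 0.562 -0.229  0.058] fix [ 0.126 -0.075]
offcut [ 0.481 -0.27   0.03 ] fix [ 0.053 -0.128]
flange [ 0.448 -0.136  0.048] fix [-0.001 -0.001]
[[249.4, 262.2], [314.2, 309.8], [397.0, 246.5], [332.2, 210.8], [371.9, 237.8], [298.5, 199.2]]
approach points [[0.4885, -0.1416, 0.073], [0.5378, -0.1494, 0.073], [0.4167, -0.2113, 0.03], [0.4339, -0.1026, 0.03]]
```

```bash
python3 - <<'E'
import cv2,pickle
d=pickle.load(open("c0.pkl","rb"))
cv2.imwrite("pics/crops.png",cv2.resize(d["side"]["pixels"][180:320,240:400],None,fx=4.2,fy=4.2,interpolation=cv2.INTER_CUBIC))
E
```

```text
(no output)
```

View pics/crops.png

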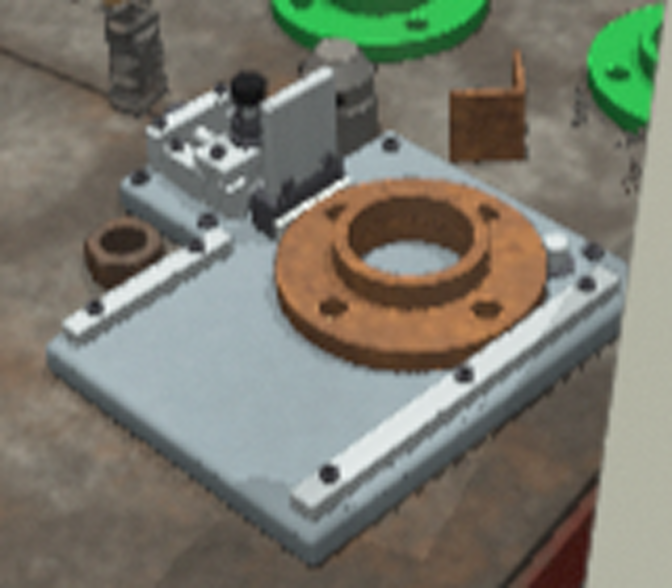

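```bash
cat >> h.py <<'E'
def cmd(s,fx,z,head):   # target in fixture mm, heading of tool x relative to fixture x (deg)
    from scipy.spatial.transform import Rotation as Ro
    p=np.load("fix.npy"); R=np.array(s["ee_rot"]); t=fix(p,[fx[0]/1e3,fx[1]/1e3,z/1e3])[0]
    a=p[2]+np.radians(head); T=np.array([[np.cos(a),np.sin(a),0],[np.sin(a),-np.cos(a),0],[0,0,-1]])
    return (R.T@(t-s["eef_pos"])/.5).round(4),(Ro.from_matrix(R.T@T).as_rotvec()/np.pi).round(4),t.round(4)
def infix(P):
    p=np.load("fix.npy"); c,s=np.cos(p[2]),np.sin(p[2]); d=np.array(P)-[p[0],p[1],0]
    return (np.array([c*d[0]+s*d[1],-s*d[0]+c*d[1],d[2]])*1e3).round(1)
E
python3 - <<'E'
import pickle,numpy as np
from scipy.optimize import least_squares
from h import *
from bench import bot
d=pickle.load(open("c0.pkl","rb"))
F=np.array([[95,150,18],[-85,150,18],[-85,-85,18],[95,-85,18],[-42,-57,33],[110,0,85]])/1e3
ut=(np.array([[108,157],[52,500],[508,562],[553,215],[465,473],[394,148]])+.5)/4.6-.5+[215,150]
us=(np.array([[48,352],[313,550],[393,131],[556,238],[248,76]])+.5)/4.2-.5+[240,180]; Fs=F[[0,1,3,4,5]]
f=lambda p:np.r_[(proj(d["top"],fix(p,F))-ut).ravel(),(proj(d["side"],fix(p,Fs))-us).ravel()]
r=least_squares(f,[.45,-.135,-.157],loss="soft_l1"); print(r.x,np.degrees(r.x[2]),f(r.x).round(1)); np.save("fix.npy",r.x)
print(cmd(bot.sense(),(42,0),150,180))
E
```

```text
[ 0.44854892 -0.13567753 -0.15716468] -9.004872639011332 [-0.6 -0.6 -0.6  0.7  0.6  1.3  1.1  0.2  0.5  0.3 -0.2 -1.  -1.3 -1.2
  0.3 -0.8 -0.7 -0.1  0.2  1.5  0.1  1.5]
(array([ 0.7887, -0.4518,  0.1621]), array([-1.000e-04, -5.000e-04, -8.211e-01]), array([ 0.49  , -0.1423,  0.15  ]))
```

Call:
apply_moves(steps=[[1,[0.789,-0.452,0],[0,0,-0.821]],[1,[0.789,-0.452,0],[0,0,-0.821]],[1,[0.789,-0.452,0],[0,0,-0.821]],[1,[0.789,-0.452,0],[0,0,-0.821]],[1,[0.789,-0.452,0],[0,0,-0.821]],[1,[0.789,-0.452,0],[0,0,-0.821]],[1,[0.789,-0.452,0],[0,0,-0.821]],[1,[0.789,-0.452,0],[0,0,-0.821]],[1,[0.789,-0.452,0],[0,0,-0.821]],[1,[0.789,-0.452,0],[0,0,-0.821]],[1,[0.789,-0.452,0],[0,0,-0.821]],[1,[0.789,-0.452,0],[0,0,-0.821]],[1,[0.789,-0.452,0],[0,0,-0.821]],[1,[0.789,-0.452,0],[0,0,-0.821]],[1,[0.789,-0.452,0],[0,0,-0.821]],[1,[0.789,-0.452,0.1],[0,0,-0.821]],[1,[0.789,-0.452,0.162],[0,0,-0.821]],[1,[0.789,-0.452,0.162],[0,0,-0.821]],[1,[0.789,-0.452,0.162],[0,0,-0.821]],[1,[0.789,-0.452,0.162],[0,0,-0.821]]], grip_force=40)

```text
clock: 2.1
eef_pos: [0.4911, -0.1429, 0.1521]
ee_rot: [[-0.987, 0.16, 0.002], [0.16, 0.987, -0.001], [-0.002, -0.001, -1.0]]
wrist_force: [0.4, -0.1, 0.0]
finger_gap: 0.0001
grasp_force: 0.0
```

```bash
python3 - <<'E'
from h import *
from bench import bot
import cv2
s=bot.sense(); print(s["clock"],infix(s["eef_pos"]),s["ee_rot"],s["finger_gap"],s["joint_pos"])
print(cmd(s,(42,0),70,180))
c=bot.camera("wrist"); cv2.imwrite("pics/w1.png",c["pixels"])
E
```

```text
2.1 [ 43.2  -0.4 152.1] [[-9.87098000e-01  1.60102145e-01  2.20034702e-03]
 [ 1.60100227e-01  9.87100233e-01 -1.02295384e-03]
 [-2.33574016e-03 -6.57479637e-04 -9.99997056e-01]] 0.00011807084502364622 [-2.56281282e+01  1.31227353e+01 -1.29059547e+01  6.38322911e+01
  1.68430708e-03 -1.64153430e+01]
(array([0.0027, 0.001 , 0.1641]), array([-0.0002,  0.0007, -0.0012]), array([ 0.49  , -0.1423,  0.07  ]))
```

View pics/w1.png

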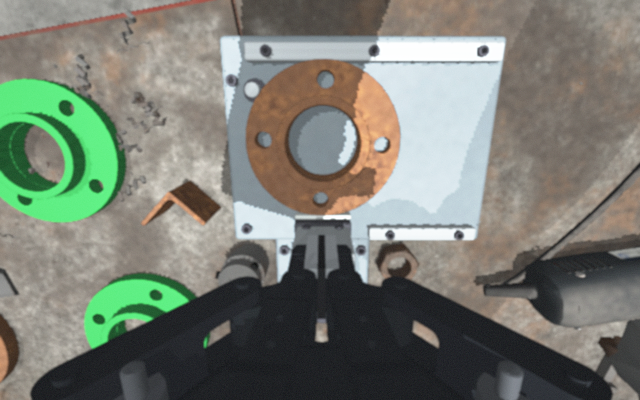

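The wrist view shows the shut fingers at about (322,240), centred on the jaw plate. The chuck at (240,262) and the nut at (398,262) are well to the sides. I'll descend in front of the plate.

Call:
apply_moves(steps=[[1,[0,0,0.06],[0,0,0]],[1,[0,0,0.12],[0,0,0]],[1,[0,0,0.16],[0,0,0]],[1,[0,0,0.16],[0,0,0]],[1,[-0.01,0,0.16],[0,0,0]],[1,[-0.02,0,0.16],[0,0,0]],[1,[-0.03,0,0.16],[0,0,0]],[1,[-0.036,0,0.16],[0,0,0]],[1,[-0.042,0,0.16],[0,0,0]],[1,[-0.048,0,0.16],[0,0,0]],[1,[-0.048,0,0.16],[0,0,0]]])

```text
clock: 3.25
eef_pos: [0.5125, -0.146, 0.0706]
ee_rot: [[-0.988, 0.157, -0.003], [0.157, 0.988, -0.0], [0.003, -0.001, -1.0]]
wrist_force: [-9.0, 0.9, 6.2]
finger_gap: -0.0001
grasp_force: 4.7
```

```bash
python3 - <<'E'
from h import *
from bench import bot
s=bot.sense(); print(s["clock"],infix(s["eef_pos"]),s["wrist_force"])
E
```

```text
3.25 [64.8 -0.2 70.6] [-9.03689994  0.93871551  6.15166769]
```

Call:
apply_moves(steps=[[1,[-0.006,0,0],[0,0,0]],[1,[-0.012,0,0],[0,0,0]],[1,[-0.018,0,0],[0,0,0]],[1,[-0.02,0,0],[0,0,0]],[1,[-0.02,0,0],[0,0,0]]])

```text
clock: 3.75
eef_pos: [0.5221, -0.1476, 0.0706]
ee_rot: [[-0.988, 0.157, -0.004], [0.157, 0.988, -0.0], [0.004, -0.001, -1.0]]
wrist_force: [-10.2, 0.3, 6.1]
finger_gap: 0.0002
grasp_force: 5.2
```

```bash
python3 - <<'E'
from h import *
from bench import bot
s=bot.sense(); print(s["clock"],infix(s["eef_pos"]),s["wrist_force"])
E
```

```text
3.75 [74.5 -0.3 70.6] [-10.23994597   0.34166042   6.07620539]
```

Call:
apply_moves(steps=[[1,[-0.003,0,0],[0,0,0]],[1,[-0.003,0,0],[0,0,0]],[1,[0.006,0,0],[0,0,0]],[1,[0.016,0,0],[0,0,0]],[1,[0.03,0,0],[0,0,0]],[1,[0.044,0,0],[0,0,0]],[1,[0.056,0,0],[0,0,0]],[1,[0.06,0,0],[0,0,0]],[1,[0.06,0,0],[0,0,0]],[1,[0.06,0,-0.06],[0,0,0]],[1,[0.06,0,-0.14],[0,0,0]],[1,[0.06,0,-0.16],[0,0,0]],[1,[0.06,0,-0.16],[0,0,0]]])

```text
clock: 5.05
eef_pos: [0.4953, -0.1435, 0.1519]
ee_rot: [[-0.988, 0.157, 0.003], [0.157, 0.988, -0.002], [-0.004, -0.001, -1.0]]
wrist_force: [-0.8, -0.3, -0.5]
finger_gap: -0.0
grasp_force: 0.0
```

```bash
python3 - <<'E'
from h import *
from bench import bot
import cv2,pickle
s=bot.sense(); print(s["clock"],infix(s["eef_pos"]),s["wrist_force"])
a=pickle.load(open("c0.pkl","rb"))["side"]["pixels"]; c=bot.camera("side"); b=c["pixels"]
im=np.hstack([cv2.resize(x[190:270,280:360],None,fx=5,fy=5,interpolation=cv2.INTER_CUBIC) for x in(a,b)]); cv2.imwrite("pics/j1.png",im)
print(cmd(s,(-2,-92),150,180),cmd(s,(-2,-92),23,180))
p=np.load("fix.npy")
print("knob px up/down",(proj(c,fix(p,[[.11,0,.085],[.11,0,.079]]))-[280,190])*5)
E
```

```text
5.05 [ 47.4  -0.4 151.9] [-0.84129663 -0.30119328 -0.52397246]
(array([ 0.0987, -0.1831,  0.0036]), array([-0.0003,  0.0011, -0.0001]), array([ 0.4322, -0.2262,  0.15  ])) (array([ 0.0996, -0.1829,  0.2576]), array([-0.0003,  0.0011, -0.0001]), array([ 0.4322, -0.2262,  0.023 ]))
knob px up/down [[93.69198571 45.97051076]
 [94.34565237 57.86420208]]
```

View pics/j1.png

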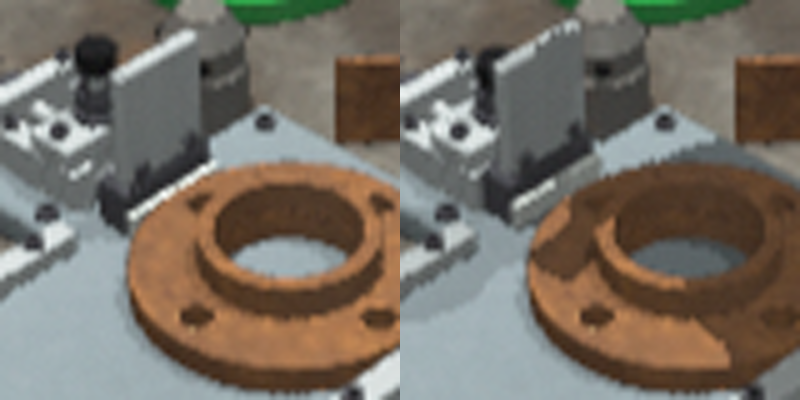

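The comparison shows the jaw plate pushed back with a gap to the flange. The knob has dropped from row 38 to row 50, about 6 mm. The jaw is latched and the flange hasn't moved. Next I'll come down behind the flange.

Call:
apply_moves(steps=[[1,[0.05,-0.09,0],[0,0,0]],[1,[0.099,-0.18,0],[0,0,0]],[1,[0.099,-0.184,0],[0,0,0]],[1,[0.099,-0.184,0],[0,0,0]],[1,[0.099,-0.184,0.08],[0,0,0]],[1,[0.099,-0.184,0.15],[0,0,0]],[1,[0.099,-0.184,0.2],[0,0,0]],[1,[0.099,-0.184,0.23],[0,0,0]],[1,[0.099,-0.184,0.248],[0,0,0]],[1,[0.099,-0.184,0.248],[0,0,0]],[1,[0.099,-0.184,0.248],[0,0,0]]])

```text
clock: 6.2
eef_pos: [0.4314, -0.2258, 0.0265]
ee_rot: [[-0.988, 0.156, 0.0], [0.156, 0.988, 0.0], [-0.0, 0.0, -1.0]]
wrist_force: [-0.5, -0.8, 1.0]
finger_gap: 0.0
grasp_force: 0.0
```

```bash
python3 - <<'E'
from h import *
from bench import bot
import cv2
s=bot.sense(); print(s["clock"],infix(s["eef_pos"]),s["wrist_force"],cmd(s,(-2,26),23.5,180))
c=bot.camera("wrist"); cv2.imwrite("pics/w2.png",c["pixels"])
E
```

```text
6.2 [ -2.9 -91.7  26.5] [-0.53725729 -0.80740124  0.99705828] (array([-0.0019,  0.2354,  0.0061]), array([0.    , 0.    , 0.0001]), array([ 0.4506, -0.1097,  0.0235]))
```

View pics/w2.png

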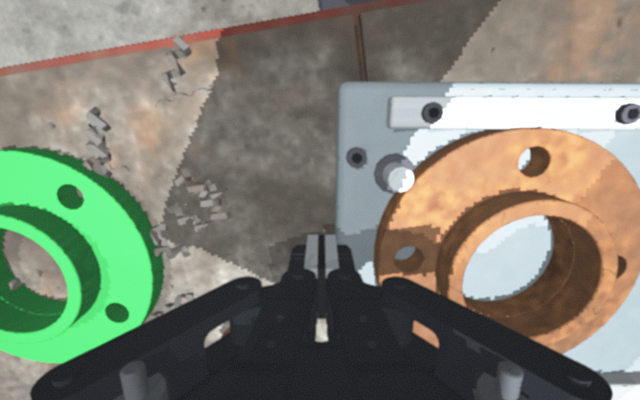

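The fingertips at (322,250) have come down just behind the flange rim, clear of the locating pin at (398,178). I'll push slowly along +y.

Call:
apply_moves(steps=[[1,[0,0,0.006],[0,0,0]],[1,[0,0.01,0.006],[0,0,0]],[1,[0,0.02,0.006],[0,0,0]],[1,[0,0.03,0.006],[0,0,0]],[1,[0,0.04,0.006],[0,0,0]],[1,[0,0.05,0.006],[0,0,0]],[1,[0,0.06,0.006],[0,0,0]],[1,[0,0.07,0.006],[0,0,0]],[1,[0,0.08,0.006],[0,0,0]],[1,[0,0.09,0.006],[0,0,0]],[1,[0,0.1,0.006],[0,0,0]],[1,[0,0.11,0.006],[0,0,0]],[1,[0,0.12,0.006],[0,0,0]],[1,[0,0.12,0.006],[0,0,0]]])

```text
clock: 7.65
eef_pos: [0.4403, -0.166, 0.0233]
ee_rot: [[-0.988, 0.156, 0.0], [0.156, 0.988, 0.001], [-0.0, 0.001, -1.0]]
wrist_force: [-0.1, -1.4, 1.1]
finger_gap: -0.0004
grasp_force: 0.7
```

```bash
python3 - <<'E'
from h import *
from bench import bot
import cv2
s=bot.sense(); print(s["clock"],infix(s["eef_pos"]),s["wrist_force"])
c=bot.camera("side"); cv2.imwrite("pics/s2.png",cv2.resize(c["pixels"][180:320,240:400],None,fx=4.2,fy=4.2,interpolation=cv2.INTER_CUBIC))
E
```

```text
7.65 [ -3.4 -31.2  23.3] [-0.0696402  -1.40366971  1.14774858]
```

View pics/s2.png

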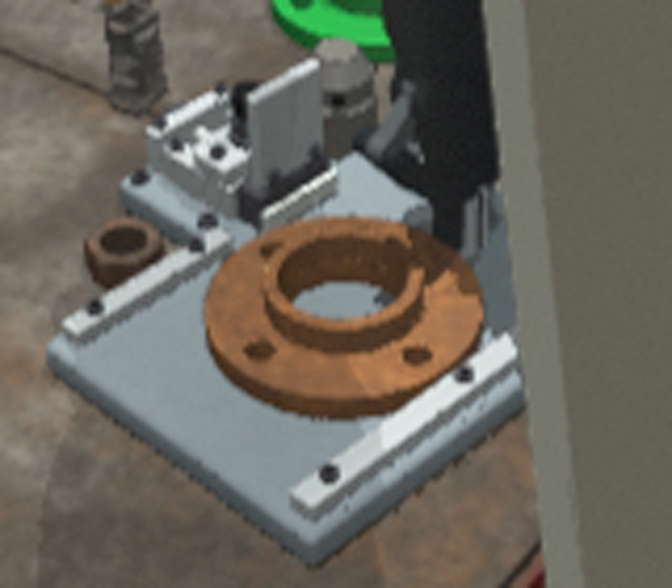

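The flange has slid along the fence, flat, and the jaw is still back. I'll continue the push.

Call:
apply_moves(steps=[[1,[0,0.01,0],[0,0,0]],[1,[0,0.02,0],[0,0,0]],[1,[0,0.03,0],[0,0,0]],[1,[0,0.04,0],[0,0,0]],[1,[0,0.05,0],[0,0,0]],[1,[0,0.06,0],[0,0,0]],[1,[0,0.07,0],[0,0,0]],[1,[0,0.08,0],[0,0,0]],[1,[0,0.09,0],[0,0,0]],[1,[0,0.1,0],[0,0,0]],[1,[0,0.11,0],[0,0,0]],[1,[0,0.115,0],[0,0,0]],[1,[0,0.118,0],[0,0,0]],[1,[0,0.118,0],[0,0,0]]])

```text
clock: 9.1
eef_pos: [0.4495, -0.1083, 0.0232]
ee_rot: [[-0.988, 0.157, -0.0], [0.157, 0.988, 0.0], [0.0, 0.0, -1.0]]
wrist_force: [-1.0, -1.8, 1.5]
finger_gap: 0.0002
grasp_force: 1.5
```

Call:
apply_moves(steps=[[1,[0,-0.01,0],[0,0,0]],[1,[0,-0.04,0],[0,0,0]],[1,[0,-0.06,0],[0,0,0]],[1,[0,-0.06,0],[0,0,0]],[1,[0,-0.06,-0.08],[0,0,0]],[1,[0,-0.06,-0.18],[0,0,0]],[1,[0,-0.1,-0.28],[0,0,0]],[1,[0,-0.2,-0.32],[0,0,0]],[1,[0,-0.3,-0.32],[0,0,0]],[1,[0,-0.4,-0.32],[0,0,0]],[1,[0,-0.4,-0.32],[0,0,0]],[1,[0,-0.4,-0.32],[0,0,0]]])

```text
clock: 10.3
eef_pos: [0.4176, -0.307, 0.1827]
ee_rot: [[-0.987, 0.16, -0.0], [0.16, 0.987, 0.001], [0.001, 0.001, -1.0]]
wrist_force: [-0.2, -0.2, 0.6]
finger_gap: 0.0
grasp_force: 0.0
```

```bash
python3 - <<'E'
from h import *
from bench import bot
import cv2,pickle
s=bot.sense(); print(s["clock"],infix(s["eef_pos"]),s["wrist_force"])
c=bot.camera("top"); cv2.imwrite("pics/t3.png",cv2.resize(c["pixels"][150:280,215:375],None,fx=4.6,fy=4.6,interpolation=cv2.INTER_CUBIC))
pickle.dump(c,open("c3.pkl","wb"))
p=np.load("fix.npy"); a=np.linspace(0,2*np.pi,8)[:-1]
for y in(.1,.107):
  q=proj(c,fix(p,np.c_[.0645*np.cos(a),y+.0645*np.sin(a),0*a+.032])); print(((q-[215,150])*4.6).round().tolist())
E
```

```text
10.3 [  -3.7 -174.1  182.7] [-0.172591   -0.24183283  0.63274652]
[[187.0, 220.0], [81.0, 254.0], [40.0, 358.0], [94.0, 454.0], [205.0, 469.0], [287.0, 392.0], [278.0, 281.0]]
[[173.0, 219.0], [68.0, 252.0], [26.0, 356.0], [81.0, 452.0], [191.0, 467.0], [273.0, 390.0], [265.0, 279.0]]
```

View pics/t3.png

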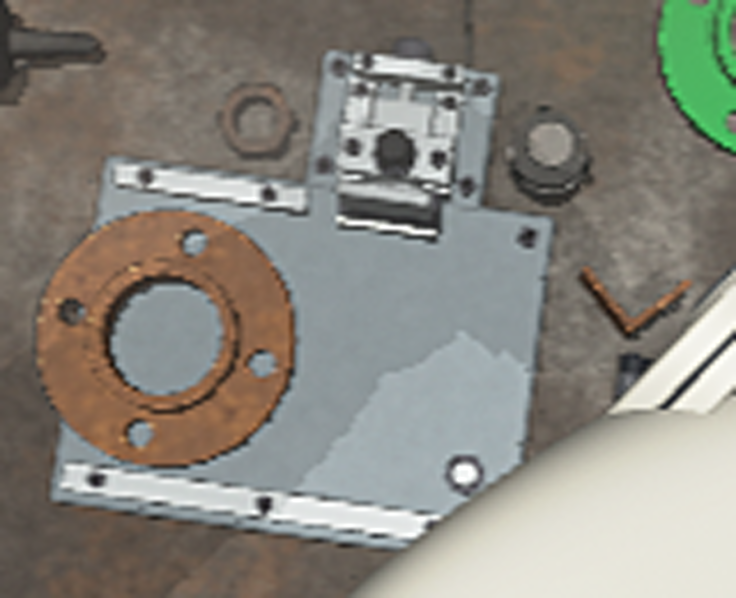

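```bash
python3 - <<'E'
from h import *
import pickle
c=pickle.load(open("c3.pkl","rb")); c0=pickle.load(open("c0.pkl","rb"))["top"]
for n,cc,q,z in(("now hub",c,(171,337),.048),("now rim",c,(166,338),.032),("start hub",c0,(369,375),.048),("start rim",c0,(364,375),.032)):
    print(n,infix(ray(cc,(np.array(q)+.5)/4.6-.5+[215,150],z)))
E
```

```text
now hub [ 4.7 97.7 48. ]
now rim [  4.8 102.5  32. ]
start hub [-0.6 -2.3 48. ]
start rim [-0.   1.1 32. ]
```

The flange moved about 100 mm along y, with x about +5 mm. It lies flat between the rails, the jaw is latched, and the nut, chuck and offcut are unmoved. The robot is clear.

```bash
python3 -c "
from bench import bot
print(bot.sign_off())"
```

```text
the job is handed in; nothing more can be done
None
```

The job is handed in, with no verdict returned. In the last pictures the jaw stands latched on its dropped pin and the flange lies flat between fence and guide rail, about 100 mm along the outfeed and clear of the jaw, with the bystanders where they were.

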